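# Fetch the pad-eye from behind the tube offcuts for tack welding

## Task

The lifting pad-eye at the back of the blue rack has to go on the turntable for tack welding, but the pipe and the square tube hem it in: first stand both of them upright on the plywood board, and only then take the pad-eye and set it flat on the turntable, centred, with its upright lug in line with the black groove. When it sits there, put the pipe and the square tube back upright in the rack, each on the very pad it came from; knock nothing over and leave the hammer and the tin where they are.

Things in the scene. Friction and masses are not known exactly. Their poses are not given: they have to be found in the camera images.
- rack: Fixed blue sheet-steel rack, 160 (x, front to back) x 240 (y) mm, floor 6 mm thick; rims 4 mm thick, 20 mm above the bench at the back (+x) and sides, front open. Flush black pads: 66 mm square at x -10, y +75 and y -75 mm for pipe and square tube; 80 mm square at x +32, y 0 for the pad-eye. Things stand 6 mm above the bench. Origin: centre of the underside, on the bench; z up.
- board: Fixed plywood board, the side area, 220 (its x) x 120 (its y) x 12 mm thick, bare at the start. Origin: centre of the underside, on the bench; its top is 12 mm above that.
- turntable: Fixed round welding turntable (does not turn): bright steel disc of 150 mm diameter on a blue foot, flat top 45 mm above the bench. One straight black groove mark, 14 mm wide, flush, runs right across the top through the centre along its x axis; four black dots are decoration. Origin: centre of the underside, on the bench; z up.
- pipe: Loose dark steel round pipe offcut standing upright: 48 mm outside diameter, 4 mm wall, 125 mm tall, about 0.5 kg. At the start it stands on one or the other of the rack's two side pads. Origin: centre of its lower end; z along the pipe, up.
- square_tube: Loose dark steel square tube offcut standing upright: 50 x 50 mm outside, 4 mm wall, 115 mm tall, about 0.5 kg, sides along its x and y. At the start it stands on the rack's other side pad. Origin: centre of its lower end; z along the tube, up.
- padeye: Loose bright steel lifting pad-eye, 0.55 kg: base plate 70 x 70 x 10 mm, one upright lug in the middle, 14 mm thick (its y), 50 mm wide (its x), rounded on top, 65 mm tall in all, dark eye mark. Take it by the lug across its thickness. At the start flat on the rack's back pad, lug running front to back. Origin: centre of the plate's underside; x along the lug, z up.
- hammer: Bystander: hammer 260 mm long lying at the far side of the bench, roughly across (along y). Origin: on its underside. Leave alone.
- tin: Bystander: closed tin, 64 mm diameter, 75 mm tall, at the far side of the bench. Origin: centre of its underside. Leave alone.
Things that resemble listed ones, but are neither listed nor needed, are in the scene too. What is shaped like the square_tube but red is not meant.

How it is judged:
On the way, in this order (a step that is already met when the one before it is completed fails the run):
1. the pipe and the square tube both stand upright on the plywood board, the pad-eye still at its place in the rack (x of pipe in the frame of board between -0.095 and 0.095 m and y of pipe in the frame of board between -0.045 and 0.045 m and z of pipe in the frame of board between 0.008 and 0.017 m and angle between each of pipe, square_tube's own z axis and vertical below 0.1 rad and linear speed of each of pipe, square_tube below 0.02 m/s and angular speed of each of pipe, square_tube below 0.2 rad/s and x of square_tube in the frame of board between -0.095 and 0.095 m and y of square_tube in the frame of board between -0.045 and 0.045 m and z of square_tube in the frame of board between 0.008 and 0.017 m and distance of padeye from where it was at the start of the episode below 0.025 m), for 0.2 s.
2. the pad-eye sits flat and centred on the turntable, lug along the groove, the pipe and the square tube still on the board (horizontal distance between padeye and turntable below 0.012 m and angle between the x axis of padeye and the x axis of turntable, either way round below 0.2 rad and angle between each of padeye, pipe, square_tube's own z axis and vertical below 0.1 rad and z of padeye in the frame of turntable between 0.041 and 0.05 m and linear speed of each of padeye, pipe, square_tube below 0.02 m/s and angular speed of each of padeye, pipe, square_tube below 0.2 rad/s and x of pipe in the frame of board between -0.095 and 0.095 m and y of pipe in the frame of board between -0.045 and 0.045 m and z of pipe in the frame of board between 0.008 and 0.017 m and x of square_tube in the frame of board between -0.095 and 0.095 m and y of square_tube in the frame of board between -0.045 and 0.045 m and z of square_tube in the frame of board between 0.008 and 0.017 m), for 0.2 s.
At the end, for the whole second after the job is handed in: The pad-eye lies flat on the turntable, within 12 mm of its centre and its lug within 0.2 rad of the groove's direction; the pipe and the square tube stand upright (within 0.1 rad) in the rack, each within 15 mm of where it stood at the start; all at rest (horizontal distance between padeye and turntable below 0.012 m and angle between the x axis of padeye and the x axis of turntable, either way round below 0.2 rad and angle between each of padeye, pipe, square_tube's own z axis and vertical below 0.1 rad and z of padeye in the frame of turntable between 0.041 and 0.05 m and linear speed of each of padeye, pipe, square_tube below 0.02 m/s and angular speed of each of padeye, pipe, square_tube below 0.2 rad/s and distance of each of pipe, square_tube from where it was at the start of the episode below 0.015 m); the robot touches nothing.
It fails at once if the hammer or the tin is moved by more than 30 mm (distance of any of hammer, tin from where it was at the start of the episode above 0.03 m).
It fails at once if the pipe is knocked over or tipped beyond 0.6 rad (angle between pipe's own z axis and vertical above 0.6 rad).
It fails at once if the square tube is knocked over or tipped beyond 0.6 rad (angle between square_tube's own z axis and vertical above 0.6 rad).
It fails at once if the pad-eye is knocked over or tipped beyond 0.6 rad (angle between padeye's own z axis and vertical above 0.6 rad).
It also fails if it takes over 144 s, if anything falls off the work surface, if the arm or the gripper's body presses on something with over 40 N, if the wrist force passes 120 N, or if a joint passes its speed limit or range.

## Robot

A 6-joint arm with a two-finger parallel gripper is mounted at the origin on the work surface. World frame = base frame: x ahead of the robot, y to its left, z up, the work surface at z = 0. Lengths are in m, angles in rad, forces in N, time in s.
With the tool pointing down it reaches from about 0.275 to 0.85 m from the base axis. Payload 19 kg.
Tool frame: the origin (TCP) lies at the very end of the fingers, on their centre line; the grasp point (between the pads) lies 19 mm behind it (grip_point_offset is the distance from the TCP to the grasp point, in m); z points along the fingers, y is the line along which they close (so a half turn about z gives the same grasp; the last joint's range is limited). The gripper opens to 85 mm and grips with 20 to 120 N. Pads are 22 mm wide; open, the fingers measure 114 mm over their backs; the gripper's body (76 mm by 85 mm) begins 54 mm behind the grasp point. The pads swing forward as they close: fully open they stand 13 mm farther back than shut.
Start: joints at [-1.253, 0.15, 1.437, -0, 1.554, -0.134], TCP at [0.251, -0.517, 0.231] pointing down, gripper open.
Joint ranges: [-2.8, 2.8], [-0.68, 2.1], [0.12, 2.68], [-1.39, 4.53], [0.16, 2.79], [-2.81, 2.81]. Speed limits (rad/s): [1.89, 1.89, 2.22, 3.01, 3.01, 3.01].

## Interface

Orientations are given as a 3x3 rotation matrix whose columns are the frame's x, y, z axes.
In Python, from workcell import state, grab_frame, finish_job, masks_of, tip_of, grip_point_offset gives the robot as it stands. The module is installed in compiled form; this text tells all that it offers.
- The arm moves only by the tool servo_tool, never from a script. Its argument "rows" is a list that holds one entry, the list of rows, each a list of 7 numbers: the shift along the world's x, y, z in mm, then the turn, a rotation vector about the world's x, y, z in degrees, then the opening, from -1 (shut) to 1 (fully open), so that 0 is half open. In form: [[[x, y, z, rx, ry, rz, hand], ...]]. A call has 1 to 20 rows; each row shifts and turns the commanded pose from where the row before left it; what a row does not reach is not made up. A row lasts 1/8 s, in which the tool goes at most 62.5 mm and 10.7 degrees, less where a joint would pass 70% of its speed; a pose out of reach is approached as far as the arm can. A call with a gripper value outside its range is refused whole. The fingers move at their own pace and stop on an object; the grip force is fixed at half the most. Time passes only in rows, so rows that do not move let the fingers close. It gives the time, the measured TCP pose, the force, the opening and the grip force at its end, in the units of the state.
- state(): the state, without advancing time (a new reading comes with each control period).
- grab_frame(name): name is "scene" or "top" or "wrist"; returns a dict with "img" (420x560x3 uint8, blue, green, red), "range_z" (420x560 float32, m along the optical axis (not along the pixel's ray), 0 where there is no reading), "fx", "fy", "cx", "cy" (pixels), "cam_to_world" (4x4, takes a point from camera to world coordinates). Camera axes: x right, y up, looking along -z (the intrinsics and any distortion apply to the point x, -y, -z); pixel columns grow to the right and rows downward; lengths in m; the calibration is good to about 2 mm. A picture is of the moment at which its call begins.
- finish_job(): hands the job in; it is judged then, once.
Trained networks look in the newest picture that a camera, given by its name, has taken for a name from the list of things; names that differ only in an ending like _2 or _b are one class to them, and where a whole thing is asked for, a point or a joint stands for the part that bears it (a point fixed in the world has none). Each returns a list of dicts, best first, with "score" (0 to 1); they miss things now and then, are a little off and sometimes report something else, mostly with a low value. They report only what shows in the picture. A call takes as long as a camera call. They do not tell look-alikes from the thing itself.
- masks_of(label, camera): "region" (420x560 bool, what is visible of it).
- tip_of(label, camera): "position" ([x, y, z] in m, in world coordinates, good to about 4 mm: a listed point, or the origin of a listed thing).
The state is a dict: "time_s": time; "joint_positions": joint angles; "dq": joint speeds; "effort": joint torques, N m; "tool_pos": TCP position; "tcp_rot": TCP orientation; "contact_force": force on the tool from outside, world axes, zero at the start; "wrist_torque": the same for the moment, N m; "finger_gap": finger opening in m; "finger_force": force on a finger pad.
Only numpy, scipy, OpenCV 4.12 (cv2) and the standard library are available. Lean on these libraries where they do the work, as an engineer would, in place of code of your own. Each camera call takes 0.05 s, during which the arm holds its last target. There are 200 camera calls.

## Working session

There is one attempt and no reset: what is moved stays moved. The work goes in short steps, Python scripts to look and compute and a tool call to move; the robot and the scene stay as the last step left them, time stands still between calls to the robot, and variables do not carry over. Pictures are saved under pics/ and viewed, at most 14 in all, crops included, and the job is handed in when it is done.

Besides the shell and the picture viewer there is one more tool, called after "Request:" as a command line: name --argument value ..., lists and objects as JSON in quotes. servo_tool: Moves the arm, as the interface text tells. Its arguments: {"type":"object","properties":{"rows":{"type":"array"}},"required":["rows"]}

```bash
mkdir -p pics; cat > h.py <<'E'
import numpy as np, cv2
from workcell import *
np.set_printoptions(precision=4,suppress=True)
def cloud(f):
    z=f["range_z"]; v,u=np.mgrid[0:420,0:560]
    x=(u-f["cx"])/f["fx"]*z; y=(v-f["cy"])/f["fy"]*z
    P=np.stack([x,-y,-z],-1); T=f["cam_to_world"]
    W=P@T[:3,:3].T+T[:3,3]; W[z==0]=np.nan
    return W
E
python3 - <<'E'
from h import *
s=state(); print(s["tool_pos"],s["tcp_rot"],s["finger_gap"],grip_point_offset if not callable(grip_point_offset) else grip_point_offset())
for c in("top","scene"):
    f=grab_frame(c); W=cloud(f); cv2.imwrite(f"pics/{c}0.png",f["img"])
    for n in("rack","board","turntable","pipe","square_tube","padeye","hammer","tin"):
        print(c,n,[(np.round(t["position"],3).tolist(),round(t["score"],2)) for t in tip_of(n,c)])
E
```

```text
[ 0.251  -0.5171  0.2307] [[ 0.8997  0.4366 -0.0004]
 [ 0.4366 -0.8997  0.0011]
 [ 0.0002 -0.0012 -1.    ]] 0.08532156360547156 0.0187
top rack [([0.528, 0.012, 0.006], 0.9)]
top board [([0.526, 0.276, 0.0], 0.92)]
top turntable [([0.516, -0.286, 0.0], 0.74)]
top pipe [([0.5, -0.058, 0.005], 0.44)]
top square_tube [([0.361, 0.036, 0.002], 0.83), ([0.31, 0.173, 0.001], 0.82), ([0.535, 0.085, 0.007], 0.8), ([0.711, 0.04, 0.002], 0.7), ([0.732, 0.274, 0.001], 0.62)]
top padeye [([0.562, 0.001, 0.006], 0.76)]
top hammer [([0.745, -0.191, -0.001], 0.59)]
top tin [([0.74, 0.146, 0.001], 0.75)]
scene rack [([0.532, 0.013, 0.001], 0.85)]
scene board [([0.528, 0.271, -0.0], 0.6)]
scene turntable [([0.515, -0.282, 0.0], 0.94)]
scene pipe [([0.5, -0.058, 0.003], 0.8)]
scene square_tube [([0.31, 0.166, 0.0], 0.92), ([0.708, 0.043, -0.006], 0.88), ([0.536, 0.088, 0.003], 0.75), ([0.733, 0.276, -0.003], 0.72), ([0.36, 0.038, 0.003], 0.59)]
scene padeye [([0.559, 0.002, 0.006], 0.59)]
scene hammer [([0.738, -0.186, 0.001], 0.86), ([0.514, -0.286, -0.002], 0.5)]
scene tin [([0.736, 0.146, -0.001], 0.62)]
```

View pics/top0.png

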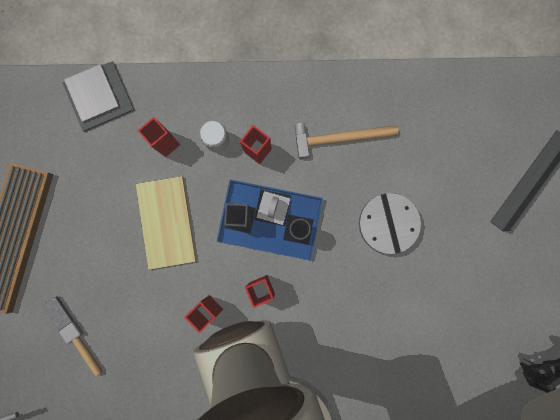

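View pics/scene0.png

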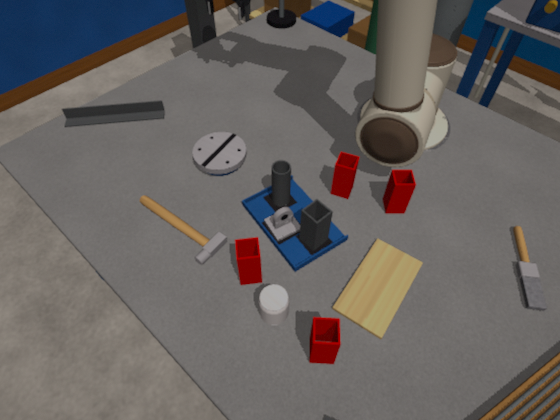

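```bash
cat >> h.py <<'E'
def rect(P):
    r=cv2.minAreaRect((P*1000).astype(np.float32)); return np.round(r[0],1),np.round(r[1],1),round(r[2],1)
E
python3 - <<'E'
from h import *
f=grab_frame("top"); W=cloud(f); X,Y,Z=W[...,0],W[...,1],W[...,2]
def box(n,cx,cy,r,z0,z1):
    m=(abs(X-cx)<r)&(abs(Y-cy)<r)&(Z>z0)&(Z<z1); P=W[m]; print(n,m.sum(),rect(P[:,:2]),np.median(P[:,2]))
    return m
box("pipe",.5,-.058,.05,.115,.145)
box("sq",.535,.086,.05,.11,.14)
box("lug",.56,.002,.045,.05,.09)
box("plate",.56,.002,.05,.012,.09)
box("board",.526,.275,.14,.008,.018)
box("tt",.516,-.285,.1,.04,.05)
box("rim",.53,.012,.16,.003,.028)
box("f1",.36,.037,.04,.05,.2)
box("f2",.31,.17,.04,.05,.2)
box("f3",.71,.04,.04,.05,.2)
box("tin",.74,.146,.05,.05,.2)
m=(np.hypot(X-.516,Y+.285)<.068)&(abs(Z-.045)<.008)&(f["img"].max(2)<70)
print("groove",rect(W[m][:,:2]))
# pads
m=(abs(X-.53)<.1)&(abs(Y-.012)<.13)&(abs(Z-.006)<.005)&(f["img"].max(2)<60)
print("pads",rect(W[m][:,:2]))
E
```

```text
pipe 120 (array([503.1, -57.7]), array([45.7, 45.8]), 44.2) 0.13048464979854518
sq 184 (array([539.1,  85.7]), array([50.5, 50. ]), 85.7) 0.12093292715409099
lug 122 (array([562.1,   2.9]), array([14.5, 48.6]), 71.4) 0.06752151565387499
plate 811 (array([561.8,  -4.1]), array([95.9, 95. ]), 83.9) 0.01682224164888879
board 4134 (array([537.4, 238.3]), array([220. , 197.2]), 8.5) 0.012249239290330616
tt 2894 (array([ 516.7, -283.2]), array([148.6, 147.4]), 88.7) 0.04472011788640984
rim 5744 (array([529.9,  11.9]), array([319.8, 319.7]), 0.0) 0.0065355801715438755
f1 333 (array([362.3,  36.4]), array([50.3, 50.3]), 22.0) 0.10897824305775838
f2 505 (array([302.2, 159.7]), array([77.3, 51. ]), 43.8) 0.10493614152796871
f3 483 (array([711.5,  40.5]), array([50.7, 50.8]), 50.7) 0.09815050612461451
tin 574 (array([738.8, 144. ]), array([61. , 59.8]), 89.3) 0.07498072384045706
groove (array([ 515.9, -282.9]), array([109.1, 112.8]), 51.6)
pads (array([546.7,   8.3]), array([213.2, 112.6]), 77.7)
```

The top view (+x up, +y left) shows the rack at (270,220), with the dark square tube on it at (238,215), the pad-eye at (274,207) and the pipe at (299,229). The board is at (166,222) and the turntable at (391,223). The red tubes are decoys: two stand in front of the rack and two at the far side, beside the tin.

```bash
cat >> h.py <<'E'
def pca(P):
    P=P[:,:2]; c=P.mean(0); w,v=np.linalg.eigh(np.cov((P-c).T)); a=np.degrees(np.arctan2(v[1,1],v[0,1]))
    return np.round(c*1000,1), round((a+90)%180-90,1), np.round(np.sqrt(w*12)*1000,1)
E
python3 - <<'E'
from h import *
f=grab_frame("top"); W=cloud(f); X,Y,Z=W[...,0],W[...,1],W[...,2]
def sel(cx,cy,r,z0,z1): return (np.hypot(X-cx,Y-cy)<r)&(Z>z0)&(Z<z1)
print("lug",pca(W[sel(.561,.003,.045,.05,.09)]))
for n in("board","rack","turntable","hammer"):
    m=masks_of(n,"top")[0]["region"]; print(n,m.sum(),pca(W[m]),rect(W[m][:,:2]))
m=sel(.528,.274,.14,.008,.018)&(Y>.2); print("board",pca(W[m]),rect(W[m][:,:2]))
m=sel(.516,-.283,.07,.038,.052); g=f["img"].max(2)
for th in(50,70,90):
    k=(m&(g<th)).astype(np.uint8); n,l,st,_=cv2.connectedComponentsWithStats(k,connectivity=8)
    i=1+np.argmax(st[1:,4]); print("groove",th,pca(W[l==i]))
m=sel(.539,.086,.045,.112,.14); P=W[m][:,:2]*1000
print("sq corners",cv2.boxPoints(cv2.minAreaRect(P.astype(np.float32))))
m=sel(.503,-.058,.05,.115,.145);print("pipe",cv2.minEnclosingCircle((W[m][:,:2]*1000).astype(np.float32)))
E
```

```text
lug (array([560.7,   3.2]), np.float64(-17.4), array([14.5, 47.1]))Traceback (most recent call last):
  File "<stdin>", line 6, in <module>
IndexError: list index out of range
```

```bash
python3 - <<'E'
from h import *
f=grab_frame("top"); W=cloud(f); X,Y,Z=W[...,0],W[...,1],W[...,2]
def sel(cx,cy,r,z0,z1): return (np.hypot(X-cx,Y-cy)<r)&(Z>z0)&(Z<z1)
for n in("rack","turntable"):
    for q in masks_of(n,"top")[:1]: m=q["region"]; print(n,m.sum(),rect(W[m][:,:2]))
m=sel(.528,.274,.14,.008,.018)&(Y>.2); print("board",pca(W[m]),rect(W[m][:,:2]))
m=sel(.516,-.283,.07,.038,.052); g=f["img"].max(2)
for th in(50,70,90):
    k=(m&(g<th)).astype(np.uint8); n,l,st,_=cv2.connectedComponentsWithStats(k,connectivity=8)
    i=1+np.argmax(st[1:,4]); print("groove",th,pca(W[l==i]))
m=sel(.539,.086,.045,.112,.14); P=W[m][:,:2]*1000
print("sq corners",cv2.boxPoints(cv2.minAreaRect(P.astype(np.float32))))
m=sel(.503,-.058,.05,.115,.145);print("pipe",cv2.minEnclosingCircle((W[m][:,:2]*1000).astype(np.float32)))
E
```

```text
rack 4522 (array([534.1,  11.1]), array([237.7, 163. ]), 77.3)
turntable 2996 (array([nan, nan]), array([0., 0.]), 0.0)
board (array([530.7, 275.4]), np.float64(8.6), array([120.5, 219.1])) (array([526.9, 307.3]), array([219.9, 184.6]), 8.6)
groove 50 (array([ 565.6, -274.2]), np.float64(8.6), array([ 9.3, 27.7]))
groove 70 (array([ 515.6, -283.5]), np.float64(12.2), array([ 12.4, 141.2]))
groove 90 (array([ 515.8, -283.1]), np.float64(12.0), array([ 13.3, 140.5]))
sq corners [[512.1838  62.4504]
 [562.0876  58.5848]
 [565.9904 108.9691]
 [516.0866 112.8347]]
pipe ((503.38323974609375, -57.888851165771484), 23.649337768554688)
```

Request:
servo_tool --rows '[[[19.2,40.2,0,0,0,-2,1],[19.2,40.2,0,0,0,-2,1],[19.2,40.2,0,0,0,-2,1],[19.2,40.2,0,0,0,-2,1],[19.2,40.2,0,0,0,-2,1],[19.2,40.2,0,0,0,-2,1],[19.2,40.2,0,0,0,-2,1],[19.2,40.2,0,0,0,-2,1],[19.2,40.2,0,0,0,-2,1],[19.2,40.2,0,0,0,-2,1],[19.2,40.2,0,0,0,-2,1],[19.2,40.2,0,0,0,-2,1],[19.2,40.2,0,0,0,-2,1],[19.2,40.2,0,0,0,-2,1],[19.2,40.2,0,0,0,-2,1],[0,0,0,0,0,0,1],[0,0,0,0,0,0,1]]]'

```text
time_s: 3.32
tool_pos: [0.5388, 0.0855, 0.2311]
tcp_rot: [[0.997, -0.071, -0.0], [-0.071, -0.997, -0.0], [-0.0, 0.0, -1.0]]
contact_force: [-0.6, -0.6, 0.1]
finger_gap: 0.0857
finger_force: 0.0
```

```bash
python3 - <<'E'
from h import *
s=state(); print(s["time_s"],s["tool_pos"],s["tcp_rot"])
f=grab_frame("wrist"); W=cloud(f); X,Y,Z=W[...,0],W[...,1],W[...,2]; cv2.imwrite("pics/w1.png",f["img"])
m=(np.hypot(X-.539,Y-.086)<.05)&(Z>.112)&(Z<.128); print("sq",m.sum(),rect(W[m][:,:2]))
m=(np.hypot(X-.561,Y-.003)<.045)&(Z>.05)&(Z<.09); print("lug",m.sum(),pca(W[m]),rect(W[m][:,:2]))
m=(np.hypot(X-.503,Y+.058)<.04)&(Z>.12)&(Z<.14); print("pipe",m.sum(),rect(W[m][:,:2]))
E
```

```text
3.325 [0.5388 0.0855 0.2311] [[ 0.9975 -0.071  -0.0003]
 [-0.071  -0.9975 -0.0001]
 [-0.0003  0.0002 -1.    ]]
sq 1937 (array([537.8,  84.8]), array([50.1, 50.8]), 85.7)
lug 1242 (array([562.7,   3.5]), np.float64(-17.6), array([16. , 45.3])) (array([561. ,   2.6]), array([15. , 48.7]), 73.4)
pipe 2056 (array([503. , -58.6]), array([47.7, 47.6]), 27.6)
```

View pics/w1.png

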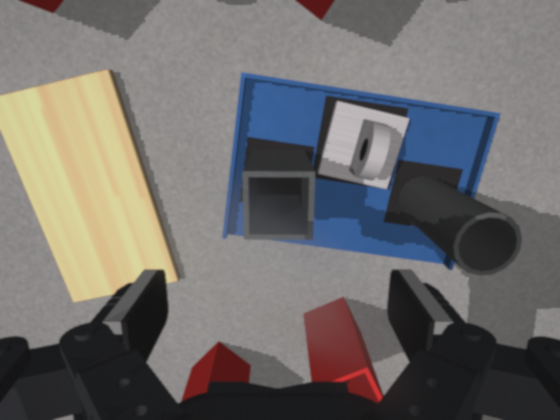

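The wrist view shows the square tube at (279,205) between the open fingers, the pad-eye lug at (375,150) and the pipe at (485,240). This matches the top-camera estimates, so I'm going down on the square tube.

Request:
servo_tool --rows '[[[-1,-0.5,-26,0,0,0,1],[0,0,-26,0,0,0,1],[0,0,-26,0,0,0,1],[0,0,-26,0,0,0,1],[0,0,-26,0,0,0,1],[0,0,-26,0,0,0,1],[0,0,0,0,0,0,1],[0,0,0,0,0,0,-1],[0,0,0,0,0,0,-1],[0,0,0,0,0,0,-1],[0,0,0,0,0,0,-1],[0,0,0,0,0,0,-1],[0,0,0,0,0,0,-1]]]'

```text
time_s: 5.0
tool_pos: [0.5386, 0.0851, 0.0767]
tcp_rot: [[0.997, -0.072, 0.002], [-0.072, -0.997, -0.0], [0.002, -0.0, -1.0]]
contact_force: [-1.9, -1.0, 7.4]
finger_gap: 0.0494
finger_force: 62.2
```

Request:
servo_tool --rows '[[[0,0,10,0,0,0,-1],[0,0,25,0,0,0,-1],[0,0,30,0,0,0,-1],[0,0,20,0,0,0,-1],[6,25,0,0,0,0,-1],[6,25,0,0,0,0,-1],[6,25,0,0,0,0,-1],[6,25,0,0,0,0,-1],[6,25,0,0,0,0,-1],[6,25,0,0,0,0,-1],[6,25,0,0,0,0,-1],[6,24,0,0,0,0,-1],[0,0,0,0,0,0,-1],[0,0,0,0,0,0,-1],[0,0,-25,0,0,0,-1],[0,0,-25,0,0,0,-1],[0,0,-15,0,0,0,-1],[0,0,-7,0,0,0,-1],[0,0,-4,0,0,0,-1],[0,0,0,0,0,0,-1]]]'

```text
time_s: 7.5
tool_pos: [0.5862, 0.2842, 0.0847]
tcp_rot: [[0.997, -0.072, 0.0], [-0.072, -0.997, 0.0], [0.0, -0.0, -1.0]]
contact_force: [0.2, 0.1, -6.2]
finger_gap: 0.0495
finger_force: 64.3
```

Request:
servo_tool --rows '[[[0,0,-1,0,0,0,-1],[0,0,-1,0,0,0,-1],[0,0,0,0,0,0,-1],[0,0,0,0,0,0,0.4],[0,0,0,0,0,0,1],[0,0,0,0,0,0,1],[0,0,0,0,0,0,1]]]'

```text
time_s: 8.38
tool_pos: [0.586, 0.2842, 0.0823]
tcp_rot: [[0.997, -0.072, 0.0], [-0.072, -0.997, 0.0], [0.0, -0.0, -1.0]]
contact_force: [1.3, -0.8, -0.6]
finger_gap: 0.0855
finger_force: 0.0
```

Request:
servo_tool --rows '[[[0,0,20,0,0,0,1],[0,0,40,0,0,0,1],[0,0,48,0,0,0,1],[-9,-38,0,0,0,0,1],[-9,-38,0,0,0,0,1],[-9,-38,0,0,0,0,1],[-9,-38,0,0,0,0,1],[-9,-38,0,0,0,0,1],[-9,-38,0,0,0,0,1],[-9,-38,0,0,0,0,1],[-10,-38,0,0,0,0,1],[-10,-38.4,0,0,0,0,1],[0,0,0,0,0,0,1],[0,0,0,0,0,0,1]]]'

```text
time_s: 10.12
tool_pos: [0.5032, -0.058, 0.1913]
tcp_rot: [[0.997, -0.072, 0.001], [-0.072, -0.997, 0.0], [0.001, -0.0, -1.0]]
contact_force: [0.7, -0.1, 0.0]
finger_gap: 0.0852
finger_force: 0.0
```

```bash
python3 - <<'E'
from h import *
f=grab_frame("wrist"); W=cloud(f); X,Y,Z=W[...,0],W[...,1],W[...,2]
m=(np.hypot(X-.503,Y+.058)<.04)&(Z>.12)&(Z<.14); print("pipe",m.sum(),rect(W[m][:,:2]),np.median(Z[m]))
f=grab_frame("top"); W=cloud(f); X,Y,Z=W[...,0],W[...,1],W[...,2]
m=(np.hypot(X-.586,Y-.284)<.05)&(Z>.11)&(Z<.14); print("sq",m.sum(),rect(W[m][:,:2]),np.median(Z[m]))
E
```

```text
pipe 2222 (array([502.8, -59.1]), array([47.3, 47.2]), 35.8) 0.12970137901642187
sq 275 (array([586.4, 284.6]), array([51.4, 50.1]), 85.7) 0.1260041597098669
```

Square tube is standing on the board (top at 126 mm). Now I'll grip the pipe.

Request:
servo_tool --rows '[[[0,-0.5,-26,0,0,0,1],[0,0,-26,0,0,0,1],[0,0,-26,0,0,0,1],[0,0,-20,0,0,0,1],[0,0,-8,0,0,0,1],[0,0,0,0,0,0,1],[0,0,0,0,0,0,-1],[0,0,0,0,0,0,-1],[0,0,0,0,0,0,-1],[0,0,0,0,0,0,-1],[0,0,0,0,0,0,-1],[0,0,0,0,0,0,-1]]]'

```text
time_s: 11.72
tool_pos: [0.5034, -0.0587, 0.0853]
tcp_rot: [[0.997, -0.072, 0.001], [-0.072, -0.997, 0.0], [0.001, -0.0, -1.0]]
contact_force: [-1.4, 2.1, 9.0]
finger_gap: 0.0476
finger_force: 61.3
```

Request:
servo_tool --rows '[[[0,0,10,0,0,0,-1],[0,0,25,0,0,0,-1],[0,0,35,0,0,0,-1],[0,0,25,0,0,0,-1],[-3,25,0,0,0,0,-1],[-3,30,0,0,0,0,-1],[-3,30,0,0,0,0,-1],[-3,30,0,0,0,0,-1],[-3,30,0,0,0,0,-1],[-3,30,0,0,0,0,-1],[-3,30,0,0,0,0,-1],[-3,30,0,0,0,0,-1],[-3,30,0,0,0,0,-1],[-3,30,0,0,0,0,-1],[-4,29,0,0,0,0,-1],[0,0,0,0,0,0,-1],[0,0,-30,0,0,0,-1],[0,0,-30,0,0,0,-1],[0,0,-20,0,0,0,-1],[0,0,-6,0,0,0,-1]]]'

```text
time_s: 14.22
tool_pos: [0.4685, 0.2646, 0.0923]
tcp_rot: [[0.997, -0.072, -0.002], [-0.072, -0.997, -0.001], [-0.002, 0.001, -1.0]]
contact_force: [0.5, 0.1, -6.6]
finger_gap: 0.0472
finger_force: 63.9
```

Request:
servo_tool --rows '[[[0,0,-1,0,0,0,-1],[0,0,0,0,0,0,-1]]]'

```text
time_s: 14.48
tool_pos: [0.4694, 0.2653, 0.0932]
tcp_rot: [[0.997, -0.072, 0.001], [-0.072, -0.997, 0.0], [0.001, -0.001, -1.0]]
contact_force: [0.2, 0.5, -6.4]
finger_gap: 0.0475
finger_force: 64.0
```

Request:
servo_tool --rows '[[[0,0,-1,0,0,0,-1],[0,0,-0.8,0,0,0,-1],[0,0,0,0,0,0,-1],[0,0,0,0,0,0,0.4],[0,0,0,0,0,0,1],[0,0,0,0,0,0,1],[0,0,0,0,0,0,1],[0,0,30,0,0,0,1],[0,0,40,0,0,0,1],[0,0,40,0,0,0,1],[0,0,0,0,0,0,1]]]'

```text
time_s: 15.85
tool_pos: [0.4701, 0.2657, 0.2035]
tcp_rot: [[0.997, -0.072, 0.005], [-0.072, -0.997, 0.002], [0.005, -0.002, -1.0]]
contact_force: [-0.4, 0.1, -0.5]
finger_gap: 0.0855
finger_force: 0.0
```

```bash
python3 - <<'E'
from h import *
f=grab_frame("top"); W=cloud(f); X,Y,Z=W[...,0],W[...,1],W[...,2]; cv2.imwrite("pics/top2.png",f["img"])
for n,x,y in(("sq",.586,.284),("pipe",.469,.266)):
    m=(np.hypot(X-x,Y-y)<.05)&(Z>.11)&(Z<.15); print(n,m.sum(),rect(W[m][:,:2]) if m.sum() else 0,np.median(Z[m]))
m=(np.hypot(X-.561,Y-.003)<.045)&(Z>.05)&(Z<.09); print("lug",m.sum(),pca(W[m]),rect(W[m][:,:2]))
E
```

```text
sq 271 (array([586.5, 284.5]), array([50.7, 50.5]), 85.1) 0.12577337469830852
pipe 70 (array([471.2, 260.8]), array([46.8, 38.8]), 21.7) 0.13525371807135655
lug 120 (array([560.9,   3.2]), np.float64(-17.2), array([14.4, 47. ])) (array([562.,   3.]), array([14. , 48.7]), 71.8)
```

View pics/top2.png

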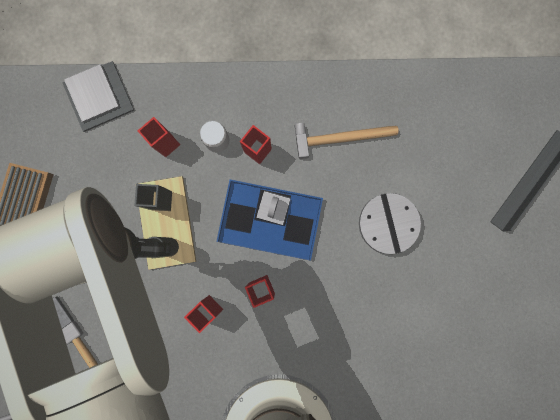

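Both tubes stand on the board: the square tube at (152,195), the pipe under the gripper near (168,245). The pad-eye is untouched at (274,207) and the side pads are bare. Next, above the pad-eye.

Request:
servo_tool --rows '[[[11.4,-32.8,0,0,0,-1.7,1],[11.4,-32.8,0,0,0,-1.7,1],[11.4,-32.8,0,0,0,-1.7,1],[11.4,-32.8,0,0,0,-1.7,1],[11.4,-32.8,0,0,0,-1.7,1],[11.4,-32.8,0,0,0,-1.6,1],[11.4,-32.8,0,0,0,-1.6,1],[11.4,-32.8,0,0,0,-1.6,1],[0,0,0,0,0,0,1],[0,0,0,0,0,0,1]]]'

```text
time_s: 17.15
tool_pos: [0.5598, 0.0032, 0.1995]
tcp_rot: [[0.954, -0.299, -0.001], [-0.299, -0.954, 0.001], [-0.001, -0.0, -1.0]]
contact_force: [0.1, -0.4, 0.2]
finger_gap: 0.0851
finger_force: 0.0
```

```bash
python3 - <<'E'
from h import *
f=grab_frame("top"); W=cloud(f); X,Y,Z=W[...,0],W[...,1],W[...,2]
for n,x,y in(("sq",.586,.284),("pipe",.469,.266)):
    m=(np.hypot(X-x,Y-y)<.05)&(Z>.11)&(Z<.15); print(n,m.sum(),rect(W[m][:,:2]) if m.sum() else 0,np.median(Z[m]))
f=grab_frame("wrist"); W=cloud(f); X,Y,Z=W[...,0],W[...,1],W[...,2]
m=(np.hypot(X-.561,Y-.003)<.045)&(Z>.05)&(Z<.09); print("lug",m.sum(),pca(W[m]),rect(W[m][:,:2]))
m=(np.hypot(X-.561,Y-.003)<.055)&(Z>.013)&(Z<.02); print("plate",m.sum(),pca(W[m]),rect(W[m][:,:2]))
E
```

```text
sq 275 (array([586.7, 285.1]), array([51.9, 50.4]), 86.0) 0.1258156558124468
pipe 248 (array([470. , 265.1]), array([46.8, 44.8]), 87.0) 0.13311459719967428
lug 1104 (array([565.3,   1. ]), np.float64(-16.8), array([14.2, 44.5])) (array([562.6,   1.9]), array([14. , 46.3]), 72.7)
plate 5107 (array([566.1,   1. ]), np.float64(9.0), array([76. , 78.6])) (array([568.5,   0.1]), array([70.1, 85.7]), 72.8)
```

Request:
servo_tool --rows '[[[1.5,-0.7,-30,0,0,0,1],[0,0,-35,0,0,0,1],[0,0,-35,0,0,0,1],[0,0,-35,0,0,0,1],[0,0,-22,0,0,0,1],[0,0,-10,0,0,0,1],[0,0,0,0,0,0,1],[0,0,0,0,0,0,-1],[0,0,0,0,0,0,-1],[0,0,0,0,0,0,-1],[0,0,0,0,0,0,-1],[0,0,0,0,0,0,-1],[0,0,0,0,0,0,-1],[0,0,0,0,0,0,-1],[0,0,0,0,0,0,-1],[0,0,0,0,0,0,-1]]]'

```text
time_s: 19.25
tool_pos: [0.5619, 0.0023, 0.0338]
tcp_rot: [[0.954, -0.299, 0.001], [-0.299, -0.954, 0.0], [0.001, -0.0, -1.0]]
contact_force: [-1.1, 1.5, 5.4]
finger_gap: 0.0132
finger_force: 59.6
```

Request:
servo_tool --rows '[[[0,0,10,0,0,0,-1],[0,0,25,0,0,0,-1],[0,0,35,0,0,0,-1],[0,0,30,0,0,0,-1],[-4,-26,0,0,0,2.5,-1],[-4,-26,0,0,0,2.7,-1],[-4,-26,0,0,0,2.7,-1],[-4,-26,0,0,0,2.7,-1],[-4,-26,0,0,0,2.7,-1],[-4,-26,0,0,0,2.7,-1],[-4,-26,0,0,0,2.7,-1],[-4,-26,0,0,0,2.7,-1],[-4,-26,0,0,0,2.7,-1],[-5,-26,0,0,0,2.7,-1],[-5,-25,0,0,0,2.7,-1],[0,0,0,0,0,0,-1],[0,0,-10,0,0,0,-1],[0,0,-30,0,0,0,-1],[0,0,0,0,0,0,-1],[0,0,0,0,0,0,-1]]]'

```text
time_s: 21.75
tool_pos: [0.516, -0.2825, 0.0942]
tcp_rot: [[0.978, 0.21, 0.0], [0.21, -0.978, -0.0], [0.0, 0.0, -1.0]]
contact_force: [0.1, 0.4, -6.5]
finger_gap: 0.0133
finger_force: 59.7
```

```bash
python3 - <<'E'
from h import *
f=grab_frame("wrist"); W=cloud(f); X,Y,Z=W[...,0],W[...,1],W[...,2]; cv2.imwrite("pics/w3.png",f["img"])
m=(np.hypot(X-.516,Y+.283)<.055)&(Z>.065)&(Z<.086); print("plate",m.sum(),rect(W[m][:,:2]),np.median(Z[m]))
m=(np.hypot(X-.516,Y+.283)<.09)&(Z>.04)&(Z<.05); print("tt",rect(W[m][:,:2]),cv2.minEnclosingCircle((W[m][:,:2]*1000).astype(np.float32)))
E
```

```text
plate 11667 (array([ 519.2, -282.4]), array([62.8, 70.4]), 12.0) 0.07563058692731564
tt (array([ 526.8, -282. ]), array([125.5, 149.1]), 11.6) ((515.0166625976562, -284.2576599121094), 74.7803955078125)
```

View pics/w3.png

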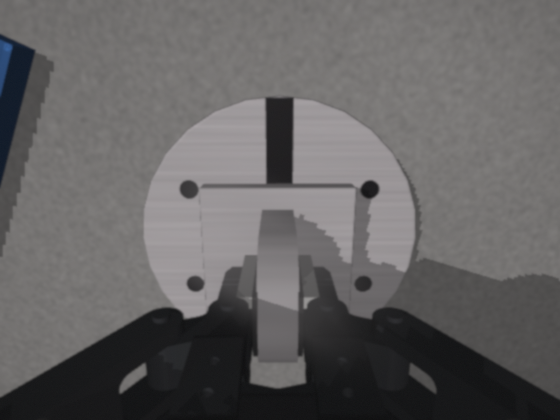

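The wrist view shows the pad-eye plate centred over the disc. The lug at (278,285) is in line with the groove at (279,140). The plate edge works out at about (515.6, -282.4), so I'm lowering it.

Request:
servo_tool --rows '[[[0,-0.5,-10,0,0,0,-1],[0,0,-6,0,0,0,-1],[0,0,-3,0,0,0,-1],[0,0,-1.5,0,0,0,-1],[0,0,0,0,0,0,-1],[0,0,0,0,0,0,-1]]]'

```text
time_s: 22.55
tool_pos: [0.5158, -0.2834, 0.0731]
tcp_rot: [[0.978, 0.209, 0.0], [0.209, -0.978, -0.0], [0.0, 0.0, -1.0]]
contact_force: [0.4, -0.3, -6.1]
finger_gap: 0.0132
finger_force: 59.9
```

Request:
servo_tool --rows '[[[0,0,-0.7,0,0,0,-1],[0,0,0,0,0,0,-1],[0,0,0,0,0,0,-0.5],[0,0,0,0,0,0,0.5],[0,0,0,0,0,0,1],[0,0,0,0,0,0,1],[0,0,0,0,0,0,1],[0,0,0,0,0,0,1],[0,0,20,0,0,0,1],[0,0,40,0,0,0,1],[0,0,40,0,0,0,1],[0,0,30,0,0,0,1],[0,0,0,0,0,0,1],[0,0,0,0,0,0,1]]]'

```text
time_s: 24.3
tool_pos: [0.5155, -0.2831, 0.2015]
tcp_rot: [[0.978, 0.209, -0.001], [0.209, -0.978, 0.001], [-0.001, -0.001, -1.0]]
contact_force: [1.1, 0.3, -1.4]
finger_gap: 0.0852
finger_force: 0.0
```

```bash
python3 - <<'E'
from h import *
f=grab_frame("wrist"); W=cloud(f); X,Y,Z=W[...,0],W[...,1],W[...,2]; cv2.imwrite("pics/w4.png",f["img"])
m=(np.hypot(X-.516,Y+.283)<.055)&(Z>.051)&(Z<.06); print("plate",m.sum(),rect(W[m][:,:2]),np.median(Z[m]))
m=(np.hypot(X-.516,Y+.283)<.055)&(Z>.09); print("lug",rect(W[m][:,:2]),pca(W[m]))
m=(np.hypot(X-.516,Y+.283)<.09)&(Z>.04)&(Z<.05); print("tt",rect(W[m][:,:2]),cv2.minEnclosingCircle((W[m][:,:2]*1000).astype(np.float32)))
E
```

```text
plate 5950 (array([ 515.3, -284. ]), array([69.8, 70.1]), 12.1) 0.054256689892663024
lug (array([ 516.4, -282.9]), array([ 45.9, 110. ]), 11.9) (array([ 526.2, -280.4]), np.float64(-77.6), array([ 24.1, 122.8]))
tt (array([ 515. , -284.2]), array([148.7, 148.6]), 56.6) ((514.7405395507812, -284.396240234375), 74.9659194946289)
```

Pad-eye is flat and about 1 mm off centre. Now I'll bring the pipe back.

Request:
servo_tool --rows '[[[-3,34,0,0,0,-1,1],[-3,34,0,0,0,-1,1],[-3,34,0,0,0,-1,1],[-3,34,0,0,0,-1,1],[-3,34,0,0,0,-1,1],[-3,34,0,0,0,-1,1],[-3,34,0,0,0,-1,1],[-3,34,0,0,0,-1,1],[-3,34,0,0,0,-1,1],[-3,34,0,0,0,-1,1],[-3,34,0,0,0,-1,1],[-3,34,0,0,0,-1,1],[-3,34,0,0,0,-1,1],[-3,34,0,0,0,-1,1],[-2,34,0,0,0,-1,1],[-2,38.5,0,0,0,-1.2,1],[0,0,0,0,0,0,1],[0,0,0,0,0,0,1]]]'

```text
time_s: 26.6
tool_pos: [0.4694, 0.2649, 0.2014]
tcp_rot: [[0.997, -0.071, -0.001], [-0.071, -0.997, -0.001], [-0.001, 0.001, -1.0]]
contact_force: [0.9, -0.4, -0.1]
finger_gap: 0.0857
finger_force: 0.0
```

```bash
python3 - <<'E'
from h import *
f=grab_frame("wrist"); W=cloud(f); X,Y,Z=W[...,0],W[...,1],W[...,2]; cv2.imwrite("pics/w5.png",f["img"])
m=(np.hypot(X-.47,Y-.265)<.04)&(Z>.127)&(Z<.145); print("pipe",m.sum(),rect(W[m][:,:2]),np.median(Z[m]))
print(state()["tool_pos"])
E
```

```text
pipe 2079 (array([468.9, 264.8]), array([47.3, 47.2]), 55.4) 0.13576229041892757
[0.4696 0.2646 0.2017]
```

Request:
servo_tool --rows '[[[0,0.3,-30,0,0,0,1],[0,0,-30,0,0,0,1],[0,0,-25,0,0,0,1],[0,0,-17,0,0,0,1],[0,0,-8,0,0,0,1],[0,0,0,0,0,0,1],[0,0,0,0,0,0,-1],[0,0,0,0,0,0,-1],[0,0,0,0,0,0,-1],[0,0,0,0,0,0,-1],[0,0,0,0,0,0,-1],[0,0,0,0,0,0,-1]]]'

```text
time_s: 28.15
tool_pos: [0.4701, 0.2656, 0.0932]
tcp_rot: [[0.997, -0.072, 0.001], [-0.072, -0.997, 0.0], [0.001, -0.0, -1.0]]
contact_force: [-1.5, -2.9, 7.0]
finger_gap: 0.0472
finger_force: 61.2
```

Request:
servo_tool --rows '[[[0,0,10,0,0,0,-1],[0,0,25,0,0,0,-1],[0,0,35,0,0,0,-1],[3,-25,0,0,0,0,-1],[3,-30,0,0,0,0,-1],[3,-30,0,0,0,0,-1],[3,-30,0,0,0,0,-1],[3,-30,0,0,0,0,-1],[3,-30,0,0,0,0,-1],[3,-30,0,0,0,0,-1],[3,-30,0,0,0,0,-1],[3,-30,0,0,0,0,-1],[3,-30,0,0,0,0,-1],[3,-29.3,0,0,0,0,-1],[0,0,0,0,0,0,-1],[0,0,-30,0,0,0,-1],[0,0,-25,0,0,0,-1],[0,0,-13,0,0,0,-1],[0,0,-5,0,0,0,-1],[0,0,0,0,0,0,-1]]]'

```text
time_s: 30.65
tool_pos: [0.5029, -0.0587, 0.0897]
tcp_rot: [[0.997, -0.072, 0.0], [-0.072, -0.997, 0.0], [0.0, -0.0, -1.0]]
contact_force: [0.1, -1.2, -6.6]
finger_gap: 0.0475
finger_force: 63.8
```

Request:
servo_tool --rows '[[[0,0,-1.2,0,0,0,-1],[0,0,0,0,0,0,-1]]]'

```text
time_s: 30.9
tool_pos: [0.5029, -0.0588, 0.0885]
tcp_rot: [[0.997, -0.072, 0.001], [-0.072, -0.997, -0.0], [0.001, 0.0, -1.0]]
contact_force: [0.3, -0.7, -5.9]
finger_gap: 0.0476
finger_force: 63.9
```

Then up and over to the square tube. Its release TCP was about (586, 284.2, 82).

Request:
servo_tool --rows '[[[0,0,-1,0,0,0,-1],[0,0,-0.5,0,0,0,-1],[0,0,0,0,0,0,-1],[0,0,0,0,0,0,0.4],[0,0,0,0,0,0,1],[0,0,0,0,0,0,1],[0,0,0,0,0,0,1],[0,0,30,0,0,0,1],[0,0,40,0,0,0,1],[0,0,44,0,0,0,1],[0,0,0,0,0,0,1]]]'

```text
time_s: 32.28
tool_pos: [0.5039, -0.0591, 0.2038]
tcp_rot: [[0.997, -0.072, 0.005], [-0.072, -0.997, -0.001], [0.005, 0.001, -1.0]]
contact_force: [1.0, 0.2, -1.0]
finger_gap: 0.0853
finger_force: 0.0
```

Request:
servo_tool --rows '[[[8,34,0,0,0,0,1],[8,34,0,0,0,0,1],[8,34,0,0,0,0,1],[8,34,0,0,0,0,1],[8,34,0,0,0,0,1],[8,34,0,0,0,0,1],[9,35,0,0,0,0,1],[9,35,0,0,0,0,1],[9,35,0,0,0,0,1],[8.5,34,0,0,0,0,1],[0,0,0,0,0,0,1],[0,0,0,0,0,0,1]]]'

```text
time_s: 33.78
tool_pos: [0.5859, 0.2839, 0.1997]
tcp_rot: [[0.997, -0.072, -0.001], [-0.072, -0.997, -0.0], [-0.001, 0.001, -1.0]]
contact_force: [0.1, -0.7, 0.0]
finger_gap: 0.0851
finger_force: 0.0
```

```bash
python3 - <<'E'
from h import *
f=grab_frame("top"); W=cloud(f); X,Y,Z=W[...,0],W[...,1],W[...,2]
m=(np.hypot(X-.503,Y+.058)<.05)&(Z>.115)&(Z<.145); print("pipe",m.sum(),rect(W[m][:,:2]),np.median(Z[m]))
f=grab_frame("wrist"); W=cloud(f); X,Y,Z=W[...,0],W[...,1],W[...,2]
m=(np.hypot(X-.586,Y-.284)<.05)&(Z>.115)&(Z<.14); print("sq",m.sum(),rect(W[m][:,:2]),np.median(Z[m]))
print(state()["tool_pos"])
E
```

```text
pipe 120 (array([503.1, -57.8]), array([45.7, 45.9]), 44.0) 0.13082103798511696
sq 2869 (array([585.4, 284. ]), array([50.2, 50.6]), 85.6) 0.12590049226397923
[0.5861 0.2834 0.2003]
```

Pipe is back at its starting spot. Now the square tube.

Request:
servo_tool --rows '[[[0,0.3,-30,0,0,0,1],[0,0,-30,0,0,0,1],[0,0,-30,0,0,0,1],[0,0,-20,0,0,0,1],[0,0,-7,0,0,0,1],[0,0,0,0,0,0,1],[0,0,0,0,0,0,-1],[0,0,0,0,0,0,-1],[0,0,0,0,0,0,-1],[0,0,0,0,0,0,-1],[0,0,0,0,0,0,-1],[0,0,0,0,0,0,-1]]]'

```text
time_s: 35.38
tool_pos: [0.5866, 0.2846, 0.0845]
tcp_rot: [[0.997, -0.072, 0.001], [-0.072, -0.997, 0.0], [0.001, -0.001, -1.0]]
contact_force: [-1.2, -0.9, 5.8]
finger_gap: 0.049
finger_force: 62.2
```

Request:
servo_tool --rows '[[[0,0,10,0,0,0,-1],[0,0,25,0,0,0,-1],[0,0,35,0,0,0,-1],[-6,-25,0,0,0,0,-1],[-6,-25,0,0,0,0,-1],[-6,-25,0,0,0,0,-1],[-6,-25,0,0,0,0,-1],[-6,-25,0,0,0,0,-1],[-6,-25,0,0,0,0,-1],[-6,-25,0,0,0,0,-1],[-6,-24,0,0,0,0,-1],[0,0,0,0,0,0,-1],[0,0,0,0,0,0,-1],[0,0,-30,0,0,0,-1],[0,0,-25,0,0,0,-1],[0,0,-13,0,0,0,-1],[0,0,-5,0,0,0,-1],[0,0,-1.2,0,0,0,-1],[0,0,0,0,0,0,-1],[0,0,0,0,0,0,-1]]]'

```text
time_s: 37.88
tool_pos: [0.5385, 0.0855, 0.08]
tcp_rot: [[0.997, -0.072, 0.001], [-0.072, -0.997, 0.0], [0.001, -0.0, -1.0]]
contact_force: [0.1, 0.1, -3.9]
finger_gap: 0.0494
finger_force: 64.2
```

Request:
servo_tool --rows '[[[0,0,-1,0,0,0,-1],[0,0,-0.5,0,0,0,-1],[0,0,0,0,0,0,-1],[0,0,0,0,0,0,0.4],[0,0,0,0,0,0,1],[0,0,0,0,0,0,1],[0,0,0,0,0,0,1],[0,0,30,0,0,0,1],[0,0,40,0,0,0,1],[0,0,50,0,0,0,1],[-5,40,20,0,0,0,1],[-5,40,0,0,0,0,1],[-5,40,0,0,0,0,1],[-5,40,0,0,0,0,1],[-5,40,0,0,0,0,1],[0,0,0,0,0,0,1],[0,0,0,0,0,0,1]]]'

```text
time_s: 40.0
tool_pos: [0.5132, 0.2852, 0.2177]
tcp_rot: [[0.997, -0.071, -0.0], [-0.071, -0.997, -0.0], [-0.0, 0.0, -1.0]]
contact_force: [-0.0, -0.7, 0.2]
finger_gap: 0.0853
finger_force: 0.0
```

```bash
python3 - <<'E'
from h import *
f=grab_frame("top"); W=cloud(f); X,Y,Z=W[...,0],W[...,1],W[...,2]; cv2.imwrite("pics/top9.png",f["img"])
for n,x,y,a,b in(("pipe",.503,-.058,.115,.145),("sq",.539,.086,.112,.14),("lug",.516,-.284,.09,.13)):
    m=(np.hypot(X-x,Y-y)<.05)&(Z>a)&(Z<b); print(n,m.sum(),rect(W[m][:,:2]),np.median(Z[m]))
E
```

```text
pipe 120 (array([503.1, -57.8]), array([46.7, 44.7]), 88.1) 0.1306022908145446
sq 172 (array([538.7,  85.8]), array([50.4, 49.9]), 85.7) 0.12102745939262582
lug 166 (array([ 516.3, -282.7]), array([48.5, 15.6]), 14.6) 0.10472853971934304
```

View pics/top9.png

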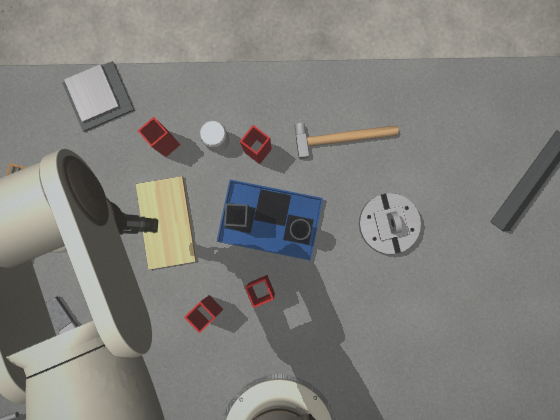

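The final picture shows the square tube (238,215) and the pipe (299,229) back on their pads. The pad-eye sits centred on the turntable (392,223) along the groove, and the hammer and tin have not moved.

```bash
python3 -c "
from workcell import *
print(finish_job())"
```

```text
the job is handed in; nothing more can be done
None
```

The job is handed in, though no verdict came back: the pad-eye sits flat on the turntable, about 1 mm off centre with its lug along the groove, and the pipe and square tube stand back on their own pads, within about 1 mm of where they started. The hammer and tin were not touched, and it took 40 s.

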